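# Moisture check on the panel in front of the fan

## Task

Of the three glued-up plywood panels, the one lying in front of the desk fan has been drying and needs a moisture check before it is laminated. Take the pin moisture meter out of its stand and set it upright on that panel, both pins inside the pencilled ring and in line with each other along the grain (the panel's long side), and press lightly so that the sprung pin head goes about half-way in; do not touch the other two panels with the meter, and leave everything else on the bench, and the panel itself, where it lies. Finish while still holding the meter pressed there: do not let go or put it down.

Things in the scene. Friction and masses are not known exactly. Their poses are not given: they have to be found in the camera images.
- meter: pin moisture meter: dark plastic box 46 mm wide (own x) x 26 thick (own y) x 140 tall (z), upright in its stand, pins down, display on the +y face. Origin: centre of the box's flat lower (pin) end, z up. 0.14 kg, centre of mass about 70 mm above the origin. Grip across the 26 mm thickness near the upper end (the stand hides the lower 50 mm)
- pins (a joint): how far the sprung pin head is pushed into the meter, m: 0 = fully out, 0.008 = bottomed. The spring gives about 1 N at 0 and 6.6 N at 0.008 (0.7 N more for each mm), so half in is about 4 N
- pin_a (a point): tip of one steel pin, 10 mm to +x of the meter's axis and 14 mm below the meter's origin when the pin head is fully out
- pin_b (a point): tip of the other pin, 10 mm to -x of the meter's axis, same height; the two pins are 20 mm apart, along the meter's x
- stand: fixed wooden stand holding the meter: base 80 x 60 mm, open-topped socket 63 x 44 mm outside, rim 75 mm above the table; the meter's lower end rests 25 mm above the table with 2.5 mm play all round and leaves straight up. Origin under its centre on the table; axes along the meter's
- fan: fixed white desk fan, guard 142 mm across, axis 105 mm above the table, foot 96 mm across. Origin on the table under the blades; it blows along its own -x (towards the robot). It stands beyond one of the three panels, in line with it: that panel's centre lies within 105 mm sideways of the fan's x axis, the other two farther out
- crate: fixed plywood tray of offcuts, 110 x 150 mm, up to about 90 mm high, standing behind another of the panels; origin under its centre
- house: fixed plywood model of a house, base 120 x 150 mm, about 100 mm high, standing behind the remaining panel; origin under its centre
- panel_a: loose glued-up plywood facade panel lying flat, 150 mm along its own x (the long side, along which the face grain runs) x 100 mm x 12 mm thick, 0.3 kg, with a row of five dark windows along its +y edge; origin under its centre
- panel_a_mark (a point): centre of the pencilled ring (42 mm across, small cross in the middle) on the top face of panel_a, 12 mm above the table, at x 22 mm, y -16 mm from the panel's centre
- panel_b: loose glued-up plywood facade panel lying flat, 150 mm along its own x (the long side, along which the face grain runs) x 100 mm x 12 mm thick, 0.3 kg, with a row of four dark windows along its +y edge; origin under its centre
- panel_b_mark (a point): centre of the pencilled ring (42 mm across, small cross in the middle) on the top face of panel_b, 12 mm above the table, at x -25 mm, y -20 mm from the panel's centre
- panel_c: loose glued-up plywood facade panel lying flat, 150 mm along its own x (the long side, along which the face grain runs) x 100 mm x 12 mm thick, 0.3 kg, with a row of three dark windows along its +y edge; origin under its centre
- panel_c_mark (a point): centre of the pencilled ring (42 mm across, small cross in the middle) on the top face of panel_c, 12 mm above the table, at x 4 mm, y -18 mm from the panel's centre
- glue_1: white squeeze glue bottle with a yellow nozzle, 60 mm across, 178 mm high; origin under its centre
- glue_2: a second squeeze glue bottle like glue_1
- tape: roll of paper tape lying flat, 104 mm across, 45 mm high; origin under its centre
- small_glue: small glue bottle, 30 mm across, 90 mm high; origin under its centre
- sander: cork sanding block 110 x 61 x 26 mm; origin under its centre
- mallet: rubber mallet lying on its side, 55 mm head, 290 mm long along its own x (head at +x); origin on the table below its middle
- wood_ring: thin laminated wooden ring lying flat, 124 mm across, 16 mm high; origin under its centre
Mind the look-alikes: they are no part of the job. Of the things like the meter, leave any that is pink or turquoise; of the rest the larger one is meant.

How it is judged:
By the outcome, as a careful person would: the job done as asked, in the order asked, and still so for the second after the job is handed in, while the arm keeps its last pose, push and grip.
It also fails if it takes over 32 s, if anything falls off the work surface, if the arm or the gripper's body presses on something with over 40 N, if the wrist force passes 120 N, or if a joint passes its speed limit or range.

## Robot

A 6-joint arm with a two-finger parallel gripper is mounted at the origin on the work surface. World frame = base frame: x ahead of the robot, y to its left, z up, the work surface at z = 0. Lengths are in m, angles in rad, forces in N, time in s.
With the tool pointing down it reaches from about 0.225 to 0.875 m from the base axis. Payload 3.4 kg.
Tool frame: the origin (TCP) lies where the fingers leave the gripper's body, on its centre line; the fingertips stand 73 mm ahead of it and the grasp point (between the pads) lies 54 mm ahead of it (manip.pinch_z is the distance from the TCP to the grasp point, in m); z points along the fingers, y is the line along which they close (so a half turn about z gives the same grasp; the last joint's range is limited). The gripper opens to 85 mm and grips with 20 to 120 N. Pads are 22 mm wide; open, the fingers measure 114 mm over their backs; the gripper's body (76 mm by 85 mm) begins 54 mm behind the grasp point. The pads swing forward as they close: fully open they stand 13 mm farther back than shut.
Start: joints at [-1.355, 0.276, 1.505, -0, 1.361, -0.121], TCP at [0.19, -0.543, 0.304] pointing down, gripper open.
Joint ranges: [-2.89, 2.89], [-0.75, 2.08], [0.22, 2.7], [-1.18, 4.32], [0.11, 2.71], [-2.7, 2.7]. Speed limits (rad/s): [2.57, 2.57, 3.14, 3.14, 3.14, 3.14].

## Interface

Orientations are given as a unit quaternion [w, x, y, z].
In Python, from rig import readout, imaging, manip gives the robot as it stands. The module is installed in compiled form; this text tells all that it offers.
- The arm moves only by the tool servo_tool, never from a script. Its argument "moves" is a list of rows, each an object with "dp": the shift along the tool's x, y, z in units of 0.2 m (1.0 is 0.2 m), a list of three; "delta_rot": the turn, a rotation vector about the tool's x, y, z in units of 0.1 rad (1.0 is 0.1 rad), a list of three; "fingers": the opening, from 0 (shut) to 1 (fully open). In form: [{"dp": [dx, dy, dz], "delta_rot": [wx, wy, wz], "fingers": fingers}, ...]. A call has 1 to 5 rows; each row shifts and turns the commanded pose from where the row before left it, along the tool's axes as they then stand; what a row does not reach is not made up. A row lasts 1/10 s, in which the tool goes at most 50 mm and 8.59 degrees, less where a joint would pass 70% of its speed; a pose out of reach is approached as far as the arm can. A call with a number of a shift or a turn outside -1 to 1 is refused whole. A call with a gripper value outside its range is refused whole. The fingers move at their own pace and stop on an object; "force" is the grip in N (left out, the last holds). Time passes only in rows, so rows that do not move let the fingers close. It gives the time, the measured TCP pose, the force, the opening and the grip force at its end, in the units of the state.
- readout.get_state(): the state, without advancing time (a new reading comes with each control period).
- imaging.get_image(name): name is "scene" or "top"; returns (picture, depth): 420x560x3 uint8, red, green, blue; 420x560 float32, m along the optical axis (not along the pixel's ray), 0 where there is no reading.
- imaging.calibration(name): a dict with "intrinsics" (3x3 intrinsics, pixels), "dist" ([k1, k2, p1, p2, k3] as OpenCV has them; the pictures are not rectified), "R" (3x3) and "t" (3): a world point X has camera coordinates R X + t. Camera axes: x right, y down, z forward; pixel columns grow to the right and rows downward; lengths in m; the calibration is good to about 2 mm. A picture is of the moment at which its call begins. calibration takes no time and is no camera call.
- manip.sign_off(): hands the job in; it is judged then, once.
The state is a dict: "clock": time; "qpos": joint angles; "qd": joint speeds; "effort": joint torques, N m; "position": TCP position; "ee_rot": TCP orientation; "contact_force": force on the tool from outside, world axes, zero at the start; "moment": the same for the moment, N m; "width": finger opening in m; "gripper_force": force on a finger pad.
Only numpy, scipy, OpenCV 4.12 (cv2) and the standard library are available. Lean on these libraries where they do the work, as an engineer would, in place of code of your own. Each camera call takes 0.05 s, during which the arm holds its last target. There are 200 camera calls.

## Working session

There is one attempt and no reset: what is moved stays moved. The work goes in short steps, Python scripts to look and compute and a tool call to move; the robot and the scene stay as the last step left them, time stands still between calls to the robot, and variables do not carry over. Pictures are saved under pics/ and viewed, at most 10 in all, crops included, and the job is handed in when it is done.

Besides the shell and the picture viewer there is one more tool, called after ">>>" as a command line: name --argument value ..., lists and objects as JSON in quotes. servo_tool: Moves the arm, as the interface text tells. Its arguments: {"type":"object","properties":{"moves":{"type":"array"},"force":{"type":"number"}},"required":["moves"]}

```bash
mkdir -p pics; cat > h.py <<'E'
import numpy as np, cv2
from rig import readout, imaging, manip
def grab(n):
    im,d=imaging.get_image(n); np.savez(f'{n}.npz',im=im,d=d); return im,d
def load(n):
    z=np.load(f'{n}.npz'); return z['im'],z['d']
def ray(n,px):
    c=imaging.calibration(n);R=np.array(c['R']);t=np.array(c['t'])
    u=cv2.undistortPoints(np.array(px,float).reshape(-1,1,2),np.array(c['intrinsics']),np.array(c['dist'])).reshape(-1,2)
    return -R.T@t, np.c_[u,np.ones(len(u))]@R   # depth-scaled directions
def plane(n,px,z):
    o,d=ray(n,px); return o+d*((z-o[2])/d[:,2])[:,None]
def cloud(n):
    im,dp=load(n);h,w=dp.shape;v,u=np.mgrid[:h,:w]
    o,d=ray(n,np.c_[u.ravel(),v.ravel()]);P=o+d*dp.reshape(-1,1);P[dp.ravel()==0]=np.nan
    return P.reshape(h,w,3)
def proj(n,X):
    c=imaging.calibration(n)
    return cv2.projectPoints(np.array(X,float).reshape(-1,1,3),cv2.Rodrigues(np.array(c['R']))[0],np.array(c['t']),np.array(c['intrinsics']),np.array(c['dist']))[0].reshape(-1,2)
E
python3 - <<'E'
from h import *
for n in('scene','top'):
    im,d=grab(n); cv2.imwrite(f'pics/{n}0.png',cv2.resize(im[...,::-1],(784,588),interpolation=cv2.INTER_CUBIC))
    c=imaging.calibration(n);print(n,-np.array(c['R']).T@c['t'],np.array(c['R'])[2],(d>0).mean())
print(readout.get_state())
E
```

```text
scene [1.12915854 0.6335346  1.08910656] [-0.41699422 -0.46490465 -0.78101183] 0.9955654761904762
top [0.32528813 0.00835354 1.4089355 ] [ 0.17499346  0.00712251 -0.98454383] 0.9959906462585034
{'clock': 0.1, 'qpos': array([-1.35502268e+00,  2.76529483e-01,  1.50598969e+00,  4.92566802e-05,
        1.36071939e+00, -1.21017059e-01]), 'qd': array([ 0.00205639, -0.00285535, -0.00239284,  0.00056113, -0.00020856,
       -0.00050007]), 'effort': array([ 2.35653890e-03, -4.17700231e+01, -2.46404368e+01, -1.08659976e-04,
        5.81558706e-03,  6.72885790e-06]), 'position': array([ 0.18993823, -0.54235387,  0.30313413]), 'ee_rot': array([-8.23169168e-04,  9.85855506e-01,  1.67595478e-01, -1.49198573e-05]), 'contact_force': array([ 0.23674274, -0.46308981,  0.12622514]), 'moment': array([0.03096997, 0.0199198 , 0.00386552]), 'gripper_force': 0.0, 'width': 0.08546698630442097}
```

View pics/scene0.png

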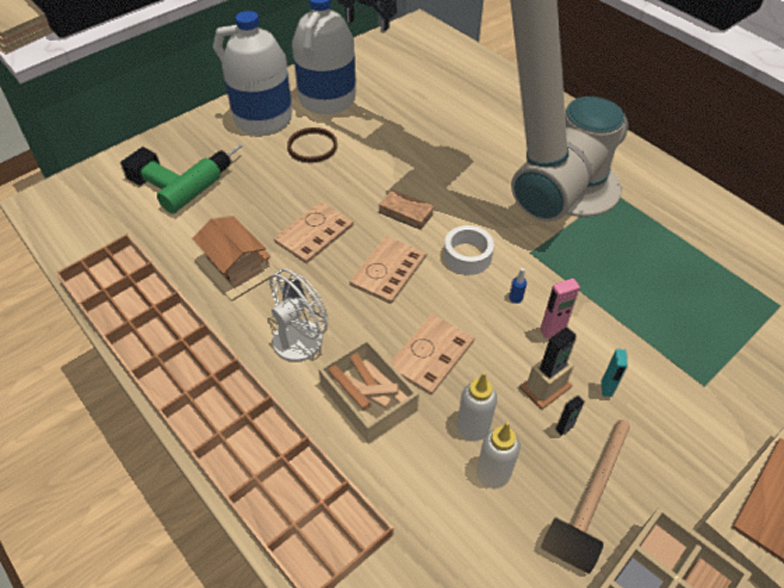

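View pics/top0.png

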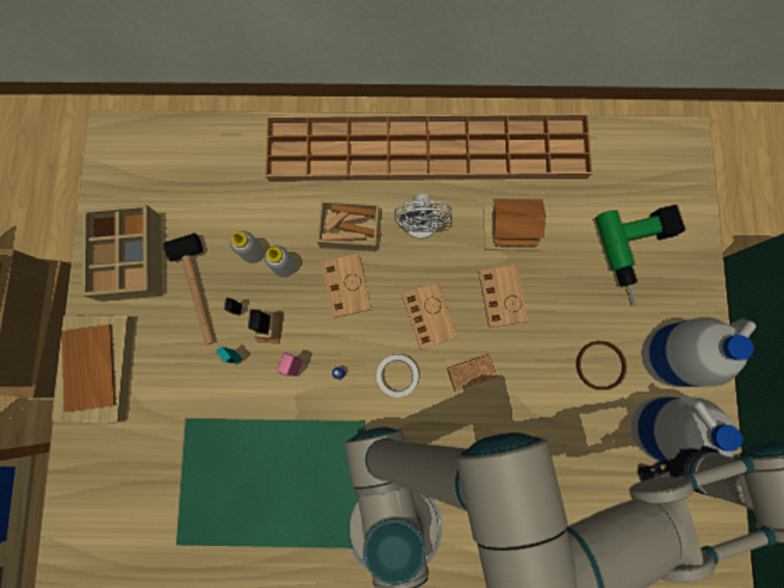

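Scene picture: meter candidates are pink (560,310), turquoise (615,372), small black (570,415) and the larger black one in the wooden stand (557,355). In the top picture these are at (290,364), (228,354), (233,306) and (260,321). By the description I want the larger black one in the stand. The fan is at top (423,217), with the five-window panel_a in front of it at (428,315). The crate stands behind panel_c and the house behind panel_b.

```bash
python3 - <<'E'
from h import *
s=784/560
def crop(n,x0,y0,x1,y1):
    im,_=load(n);x0,y0,x1,y1=[int(v/s) for v in(x0,y0,x1,y1)]
    return cv2.resize(im[y0:y1,x0:x1,::-1],(390,int(390*(y1-y0)/(x1-x0))),interpolation=cv2.INTER_CUBIC)
a=crop('scene',500,270,650,450);b=crop('top',200,280,330,410)
h=max(len(a),len(b));c=np.zeros((h,790,3),np.uint8);c[:len(a),:390]=a;c[:len(b),400:]=b
cv2.imwrite('pics/crop1.png',c)
for n in('scene','top'):
    im,_=load(n);P=cloud(n);g=im.max(2)
    # black objects above the table
    m=((g<75)&(P[...,2]>.03)&(P[...,0]>.2)&(P[...,0]<.75)&(P[...,1]>.1)&(P[...,1]<.6)).astype(np.uint8)
    k,L,st,ce=cv2.connectedComponentsWithStats(m)
    for i in range(1,k):
        if st[i,4]>25:
            Q=P[L==i];print(n,st[i],ce[i].round(1),'zmax',np.percentile(Q[:,2],97).round(3),'med',np.median(Q,0).round(3))
            T=Q[Q[:,2]>np.percentile(Q[:,2],97)-.006]
            r=cv2.minAreaRect((T[:,:2]*1000).astype(np.float32));print('   top',len(T),r,T.mean(0).round(4))
    # warm fan: report white stuff; fan
    w=(g>0)&(P[...,2]>.05)&(P[...,0]>.55)&(P[...,0]<.8)&(abs(P[...,1])<.15)
    print(n,'tall mid',np.median(P[w],0).round(3))
E
```

```text
scene [391 207   7  16  64] [393.9 214.9] zmax 0.145 med [0.403 0.245 0.118]
   top 10 ((403.4309997558594, 245.90122985839844), (15.578230857849121, 2.742382526397705), 67.74901580810547) [0.4035 0.2451 0.1431]
scene [399 214  11   8  42] [403.8 217.3] zmax 0.125 med [0.386 0.265 0.116]
   top 11 ((386.7994079589844, 265.6203308105469), (2.4840173721313477, 29.162439346313477), 71.59947204589844) [0.387  0.2656 0.1226]
scene [385 234  26  36 511] [397.7 251.2] zmax 0.167 med [0.497 0.332 0.142]
   top 159 ((483.70263671875, 326.5689697265625), (25.82175636291504, 48.890838623046875), 86.45598602294922) [0.4841 0.3269 0.1645]
scene [431 254  16  25 142] [438. 266.] zmax 0.111 med [0.415 0.41  0.084]
   top 22 ((414.3498229980469, 406.0510559082031), (32.33233642578125, 14.812814712524414), 76.1591796875) [0.4148 0.4105 0.1094]
scene [399 283  18  24 235] [407.2 294.6] zmax 0.106 med [0.534 0.41  0.083]
   top 70 ((527.393798828125, 406.2771301269531), (15.35796070098877, 30.47701644897461), 82.80047607421875) [0.5266 0.407  0.1035]
scene [389 371  42  37 881] [409.5 389. ] zmax 0.057
[... 1187 characters left out ...]
 84.90482330322266) [0.5246 0.4037 0.1035]
top [178 221  16  18 223] [185.1 229.3] zmax 0.169 med [0.478 0.314 0.159]
   top 88 ((478.95037841796875, 322.4674987792969), (24.063478469848633, 45.01616668701172), 88.21823120117188) [0.4792 0.3229 0.1664]
top [193 223   5  19  45] [195.4 231.6] zmax 0.072 med [0.484 0.302 0.048]
   top 4 ((489.0440368652344, 301.94091796875), (1.0826351642608643, 37.03363037109375), 84.81470489501953) [0.4961 0.3012 0.0719]
top [160 248  12  12  66] [165.7 254.1] zmax 0.114 med [0.399 0.394 0.076]
   top 6 ((396.9151916503906, 395.74822998046875), (17.568115234375, 14.528218269348145), 41.5808219909668) [0.393  0.3917 0.1133]
top tall mid [ 0.751 -0.012  0.076]
```

View pics/crop1.png

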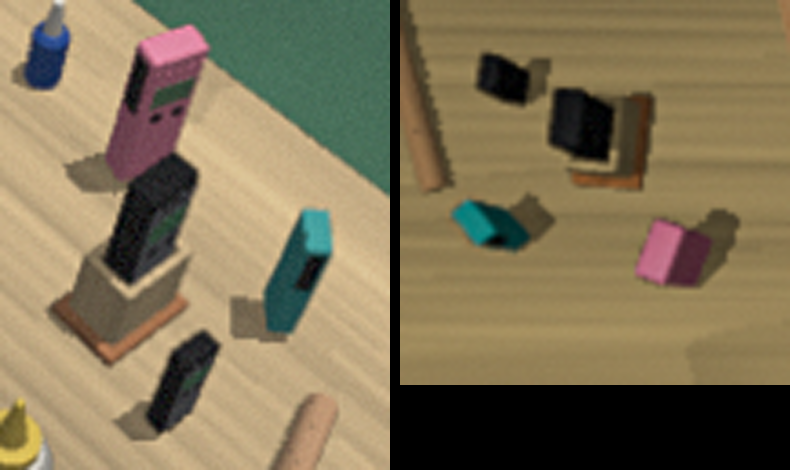

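The crop shows the black meter, the larger one, seated in the wooden stand at crop (150,215) / top (260,321). Both views put its top at 0.165 m and 25x46 mm, which matches. Next I measure the panels, the fan and the jugs.

```bash
cat > panel.py <<'E'
from h import *
def panels(n,vis=False):
    im,_=load(n);P=cloud(n);z=P[...,2]
    G=plane(n,np.stack(np.meshgrid(np.arange(560),np.arange(420)),-1).reshape(-1,2),.012).reshape(420,560,3)
    out=[]
    m=((z>.0065)&(z<.02)&(G[...,0]>.4)&(G[...,0]<.68)&(abs(G[...,1])<.26)).astype(np.uint8)
    m=cv2.morphologyEx(m,cv2.MORPH_OPEN,np.ones((3,3)))
    k,L,st,ce=cv2.connectedComponentsWithStats(m)
    for i in range(1,k):
        if st[i,4]<300: continue
        r=cv2.minAreaRect((G[L==i][:,:2]*1000).astype(np.float32))
        # fine: bilinear contour not needed
        out.append((i,r,np.median(z[L==i]),ce[i]))
    return out,L,G
if __name__=='__main__':
    for n in('scene','top'):
        o,L,G=panels(n)
        for x in o: print(n,np.round(x[1][0],1),np.round(x[1][1],1),round(x[1][2],1),x[2].round(4),x[3].round(1))
        im,_=load(n);P=cloud(n);j=(P[...,1]<-.35)&(P[...,2]>.1)&(P[...,0]>0.1)&(P[...,2]<.45)
        if n=='scene':print('jugs',[np.percentile(P[j],q,axis=0).round(3) for q in(2,50,98)])
    # rectified patches of panel a, 0.25 mm/px
    ims=[]
    for n in('scene','top'):
        im,_=load(n);x,y=np.meshgrid(np.arange(.62,.42,-.0005),np.arange(.06,-.14,-.0005),indexing='ij')
        X=np.stack([x,y,np.full_like(x,.012)],-1);p=proj(n,X).reshape(400,400,2).astype(np.float32)
        w=cv2.remap(im,p,None,cv2.INTER_CUBIC);np.save(f'rect_{n}.npy',w);ims.append(w[...,::-1])
    cv2.imwrite('pics/rect.png',np.hstack(ims))
E
python3 panel.py
```

```text
scene [ 564.5 -240.2] [154.6  49.8] 5.3 0.0116 [229.5 170.3]
scene [516.9 -82.3] [153.6 103. ] 19.3 0.0115 [276.4 191.4]
scene [593.1 132.6] [153.1 102.3] 13.6 0.0117 [307.4 251.9]
jugs [array([ 0.178, -1.489,  0.103]), array([ 0.426, -0.65 ,  0.174]), array([ 0.801, -0.491,  0.306])]
top [589.7 130.7] [151.2  99.8] 13.6 0.0131 [246.8 204.3]
top [ 562.2 -237.8] [149.7  44.2] 1.5 0.0126 [349.8 210. ]
top [514.1 -84.7] [149.8 100.4] 19.1 0.013 [306.3 225.7]
```

View pics/rect.png

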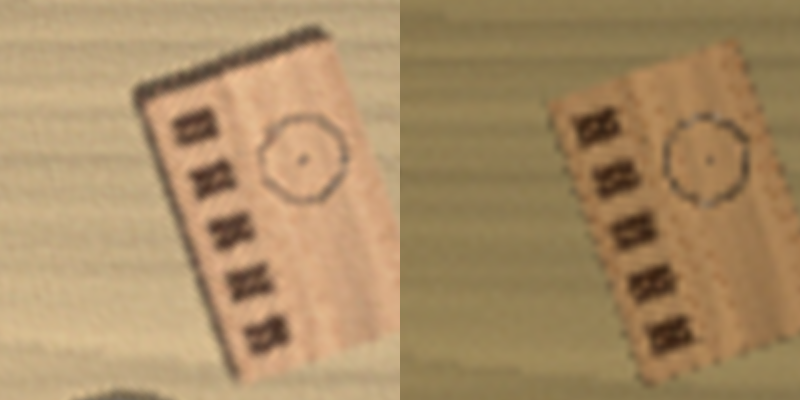

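Rectified patches: five windows, so this is panel_a. The ring centre is at (303,159) in the scene half and (707,159) in the top half, giving (0.5405, -0.0925). That agrees with the panel pose plus mark offset, (0.540, -0.0926). The grain yaw is 19.2°. Now I move off towards the meter.

>>> servo_tool --moves '[{"dp":[0,-0.2,0],"delta_rot":[0,0,0.97],"fingers":1},{"dp":[0,-0.2,0],"delta_rot":[0,0,0.97],"fingers":1},{"dp":[0,-0.2,0],"delta_rot":[0,0,0.97],"fingers":1},{"dp":[0,-0.2,0],"delta_rot":[0,0,0.97],"fingers":1},{"dp":[0,-0.2,0],"delta_rot":[0,0,0],"fingers":1}]'

```text
clock: 0.6
position: [0.1613, -0.3447, 0.3034]
ee_rot: [-0.0, 1.0, -0.027, -0.0]
contact_force: [0.2, -0.5, 0.9]
width: 0.0852
gripper_force: 0.0
```

>>> servo_tool --moves '[{"dp":[0.14,-0.18,0],"delta_rot":[0,0,0],"fingers":1},{"dp":[0.14,-0.18,0],"delta_rot":[0,0,0],"fingers":1},{"dp":[0.14,-0.18,0],"delta_rot":[0,0,0],"fingers":1},{"dp":[0.14,-0.18,0],"delta_rot":[0,0,0],"fingers":1},{"dp":[0.14,-0.18,0],"delta_rot":[0,0,0],"fingers":1}]'

```text
clock: 1.1
position: [0.3114, -0.1723, 0.3039]
ee_rot: [0.0, 1.0, -0.026, 0.0]
contact_force: [0.8, -0.2, 1.0]
width: 0.0855
gripper_force: 0.0
```

>>> servo_tool --moves '[{"dp":[0.14,-0.18,0],"delta_rot":[0,0,0],"fingers":1},{"dp":[0.14,-0.18,0],"delta_rot":[0,0,0],"fingers":1},{"dp":[0.14,-0.18,0],"delta_rot":[0,0,0],"fingers":1},{"dp":[0.14,-0.18,0],"delta_rot":[0,0,0],"fingers":1},{"dp":[0.14,-0.18,0],"delta_rot":[0,0,0],"fingers":1}]'

```text
clock: 1.6
position: [0.4606, 0.0005, 0.3037]
ee_rot: [0.0, 1.0, -0.025, -0.0]
contact_force: [0.8, -0.6, 0.3]
width: 0.0853
gripper_force: 0.0
```

>>> servo_tool --moves '[{"dp":[0.01,-0.2,0],"delta_rot":[0,0,0],"fingers":1},{"dp":[0.01,-0.2,0],"delta_rot":[0,0,0],"fingers":1},{"dp":[0,-0.2,0],"delta_rot":[0,0,0],"fingers":0.8},{"dp":[0,-0.2,0],"delta_rot":[0,0,0],"fingers":0.8},{"dp":[0,-0.2,0],"delta_rot":[0,0,0],"fingers":0.8}]'

```text
clock: 2.1
position: [0.4737, 0.1998, 0.3035]
ee_rot: [0.0, 1.0, -0.025, -0.0]
contact_force: [0.2, -0.1, -0.2]
width: 0.0683
gripper_force: 0.0
```

>>> servo_tool --moves '[{"dp":[0,-0.2,0],"delta_rot":[0,0,0],"fingers":0.8},{"dp":[0,-0.2,0],"delta_rot":[0,0,0],"fingers":0.8},{"dp":[0,-0.22,0],"delta_rot":[0,0,0],"fingers":0.8},{"dp":[0,0,0],"delta_rot":[0,0,0],"fingers":0.8}]'

```text
clock: 2.5
position: [0.4803, 0.3267, 0.303]
ee_rot: [-0.001, 1.0, -0.023, -0.0]
contact_force: [-0.3, -0.7, 0.4]
width: 0.0688
gripper_force: 0.0
```

```bash
python3 - <<'E'
from h import *
s=readout.get_state();print(s['position'],s['ee_rot'],s['qpos'],s['width'])
R=cv2.Rodrigues  # project fingertip centre to compare with the meter's top in the same view
cs=[]
for n in('scene','top'):
    im,d=grab(n);P=cloud(n);g=im.max(2)
    m=(g<75)&(P[...,2]>.158)&(P[...,2]<.175)&(abs(P[...,0]-.48)<.05)&(abs(P[...,1]-.325)<.05)
    print(n,m.sum(),P[m].mean(0) if m.any() else '')
    c=proj(n,[[.4815,.325,.165]])[0].astype(int);c=np.clip(c,60,350)
    cs.append(cv2.resize(im[c[1]-60:c[1]+60,c[0]-60:c[0]+60,::-1],(390,390),interpolation=cv2.INTER_CUBIC))
cv2.imwrite('pics/above.png',np.hstack(cs))
E
```

```text
[0.48028193 0.32672236 0.30296982] [-1.38001627e-03  9.99729118e-01 -2.32316992e-02 -2.72798795e-04] [0.47624339 0.28476602 1.49456837 0.0027441  1.36141601 2.0929381 ] 0.06875612255696192
scene 181 [0.48480112 0.32726668 0.16417459]
top 51 [0.46806923 0.32149114 0.16576778]
```

View pics/above.png

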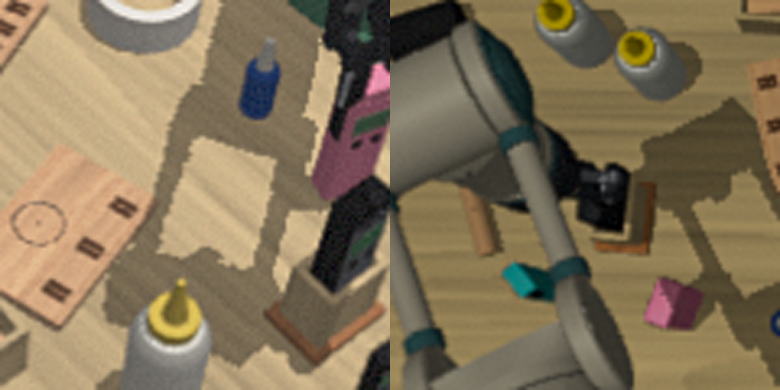

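The left crop shows the meter standing in its stand at the lower right. The right crop shows the gripper above it with the stand still undisturbed. The descent path is clear, so I go down and close.

>>> servo_tool --moves '[{"dp":[0.005,0.008,0.15],"delta_rot":[0,0,0],"fingers":0.8},{"dp":[0,0,0.15],"delta_rot":[0,0,0],"fingers":0.8},{"dp":[0,0,0.15],"delta_rot":[0,0,0],"fingers":0.8},{"dp":[0,0,0.14],"delta_rot":[0,0,0],"fingers":0.8},{"dp":[0,0,0],"delta_rot":[0,0,0],"fingers":0.8}]' --force 35

```text
clock: 3.1
position: [0.479, 0.3174, 0.1822]
ee_rot: [0.003, 1.0, -0.026, -0.004]
contact_force: [-0.6, 0.4, 0.5]
width: 0.0683
gripper_force: 0.0
```

>>> servo_tool --moves '[{"dp":[0,0,0],"delta_rot":[0,0,0],"fingers":0.3},{"dp":[0,0,0],"delta_rot":[0,0,0],"fingers":0.2},{"dp":[0,0,0],"delta_rot":[0,0,0],"fingers":0.1},{"dp":[0,0,0],"delta_rot":[0,0,0],"fingers":0.1},{"dp":[0,0,0],"delta_rot":[0,0,0],"fingers":0.1}]' --force 35

```text
clock: 3.6
position: [0.4822, 0.3207, 0.1875]
ee_rot: [-0.001, 1.0, -0.026, 0.002]
contact_force: [0.2, 0.0, 6.3]
width: 0.0257
gripper_force: 39.9
```

>>> servo_tool --moves '[{"dp":[0,0,-0.1],"delta_rot":[0,0,0],"fingers":0.1},{"dp":[0,0,-0.12],"delta_rot":[0,0,0],"fingers":0.1},{"dp":[0,0,-0.15],"delta_rot":[0,0,0],"fingers":0.1},{"dp":[0,0,-0.15],"delta_rot":[0,0,0],"fingers":0.1},{"dp":[0,0,-0.08],"delta_rot":[0,0,0],"fingers":0.1}]'

```text
clock: 4.1
position: [0.4818, 0.3206, 0.3084]
ee_rot: [-0.001, 1.0, -0.025, 0.001]
contact_force: [0.8, -0.7, -1.3]
width: 0.026
gripper_force: 39.1
```

>>> servo_tool --moves '[{"dp":[0,0,0],"delta_rot":[0,0,0],"fingers":0.1},{"dp":[0,0,0],"delta_rot":[0,0,0],"fingers":0.1}]'

```text
clock: 4.3
position: [0.4809, 0.3201, 0.3052]
ee_rot: [0.0, 1.0, -0.026, -0.0]
contact_force: [0.1, 0.3, -1.9]
width: 0.0257
gripper_force: 39.1
```

>>> servo_tool --moves '[{"dp":[0.02,0.1,0],"delta_rot":[0,0,0],"fingers":0.1},{"dp":[0.04,0.2,0],"delta_rot":[0,0,0],"fingers":0.1},{"dp":[0.04,0.2,0],"delta_rot":[0,0,0],"fingers":0.1},{"dp":[0.04,0.2,0],"delta_rot":[0,0,0],"fingers":0.1},{"dp":[0.04,0.2,0],"delta_rot":[0,0,0],"fingers":0.1}]'

```text
clock: 4.8
position: [0.5072, 0.1372, 0.3038]
ee_rot: [0.0, 1.0, -0.025, -0.002]
contact_force: [1.8, -0.1, -1.6]
width: 0.0256
gripper_force: 39.1
```

>>> servo_tool --moves '[{"dp":[0.04,0.2,0],"delta_rot":[0,0,0],"fingers":0.1},{"dp":[0.04,0.2,0],"delta_rot":[0,0,0],"fingers":0.1},{"dp":[0.04,0.2,0],"delta_rot":[0,0,0],"fingers":0.1},{"dp":[0.04,0.2,0],"delta_rot":[0,0,0],"fingers":0.1},{"dp":[0.04,0.2,0],"delta_rot":[0,0,0],"fingers":0.1}]'

```text
clock: 5.3
position: [0.5369, -0.0645, 0.3038]
ee_rot: [-0.0, 1.0, -0.026, -0.002]
contact_force: [-0.1, 0.3, -1.0]
width: 0.0256
gripper_force: 39.1
```

>>> servo_tool --moves '[{"dp":[0.02,0.14,0],"delta_rot":[0,0,-0.97],"fingers":0.1},{"dp":[0,0,0],"delta_rot":[0,0,-0.97],"fingers":0.1},{"dp":[0,0,0],"delta_rot":[0,0,-0.97],"fingers":0.1},{"dp":[0,0,0],"delta_rot":[0,0,-0.96],"fingers":0.1},{"dp":[0,0,0],"delta_rot":[0,0,0],"fingers":0.1}]'

```text
clock: 5.8
position: [0.5396, -0.0912, 0.3038]
ee_rot: [-0.001, 0.986, 0.167, -0.002]
contact_force: [0.1, 0.2, -1.7]
width: 0.0257
gripper_force: 39.0
```

```bash
python3 - <<'E'
from h import *
from scipy.spatial.transform import Rotation as Ro
s=readout.get_state();q=s['ee_rot'];R=Ro.from_quat(np.r_[q[1:],q[0]]).as_matrix()
print(s['clock'],s['position'],s['contact_force'],s['moment']);print(R.round(3),np.degrees(np.arctan2(R[1,0],R[0,0])))
cs=[]
for n in('scene','top'):
    im,d=grab(n);x,y=proj(n,[s['position']-[0,0,.12]])[0].astype(int);print(n,x,y)
    y=np.clip(y,60,360);cs.append(cv2.resize(im[y-60:y+60,x-60:x+60,::-1],(390,390),interpolation=cv2.INTER_CUBIC))
cv2.imwrite('pics/carry.png',np.hstack(cs))
E
```

```text
5.8 [ 0.53956347 -0.0912032   0.30383713] [ 0.05609422  0.22820665 -1.69391187] [-0.01960819  0.01167253  0.0256067 ]
[[ 0.944  0.329 -0.004]
 [ 0.329 -0.944  0.001]
 [-0.003 -0.002 -1.   ]] 19.20794607416634
scene 268 150
top 311 209
```

View pics/carry.png

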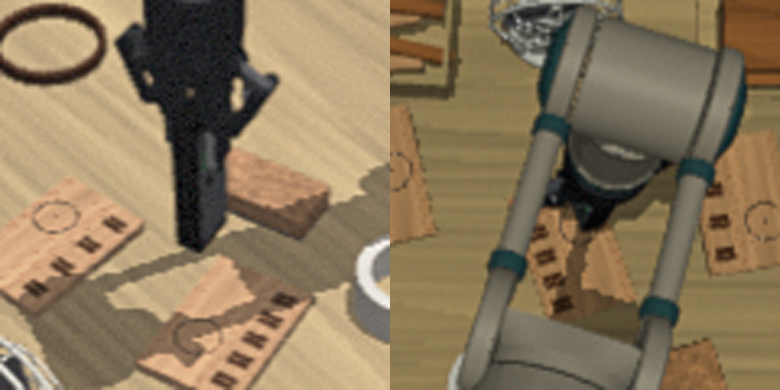

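The scene crop shows the meter hanging upright and straight in the fingers. Its lower end is at (197,240), with panel_a's ring below it at (197,340). I measure the meter in the tool frame before lowering.

```bash
cat > meas.py <<'E'
from h import *
from scipy.spatial.transform import Rotation as Ro
s=readout.get_state();q=s['ee_rot'];R=Ro.from_quat(np.r_[q[1:],q[0]]).as_matrix()
im,_=load('scene');P=cloud('scene');Q=(P-s['position'])@R
m=(im.max(2)<90)&(abs(Q[...,0])<.05)&(abs(Q[...,1])<.04)&(Q[...,2]>.085)&(Q[...,2]<.19)
q=Q[m];print(m.sum(),np.percentile(q,[1,50,99],axis=0).round(4))
for a in np.arange(.085,.19,.01):
    r=q[(q[:,2]>a)&(q[:,2]<a+.01)]
    if len(r)>8: print(round(a,3),len(r),r.min(0).round(4),r.max(0).round(4))
E
python3 meas.py
```

```text
302 [[-0.0213 -0.0164  0.0859]
 [ 0.0164 -0.0132  0.1217]
 [ 0.0234  0.0073  0.1602]]
0.085 38 [-0.0164 -0.016   0.0854] [0.0229 0.0073 0.0945]
0.095 40 [-0.0161 -0.016   0.0954] [0.0225 0.0071 0.1048]
0.105 46 [-0.02   -0.0154  0.105 ] [0.0247 0.0077 0.1149]
0.115 43 [-0.0186 -0.0176  0.1155] [0.0233 0.0087 0.1248]
0.125 39 [-0.0213 -0.0167  0.1251] [0.0232 0.0073 0.1345]
0.135 39 [-0.0227 -0.0176  0.135 ] [0.0247 0.0045 0.1445]
0.145 39 [-0.0232 -0.0158  0.1452] [0.0233 0.0045 0.1548]
0.155 18 [-0.0129 -0.0143  0.1553] [0.022  0.0041 0.1622]
```

>>> servo_tool --moves '[{"dp":[0,0.015,0.12],"delta_rot":[0,0,0],"fingers":0.1},{"dp":[0,0,0.15],"delta_rot":[0,0,0],"fingers":0.1},{"dp":[0,0,0.13],"delta_rot":[0,0,0],"fingers":0.1},{"dp":[0,0,0.1],"delta_rot":[0,0,0],"fingers":0.1},{"dp":[0,0,0],"delta_rot":[0,0,0],"fingers":0.1}]'

```text
clock: 6.4
position: [0.5392, -0.0933, 0.2026]
ee_rot: [-0.002, 0.986, 0.167, -0.003]
contact_force: [-0.1, 0.9, -0.7]
width: 0.0258
gripper_force: 38.9
```

```bash
python3 - <<'E'
from h import *
s=readout.get_state();print(s['clock'],s['position'],s['ee_rot'],s['contact_force'])
im,d=grab('scene');x,y=proj('scene',[s['position']-[0,0,.17]])[0].astype(int);print(x,y)
cv2.imwrite('pics/low.png',cv2.resize(im[y-35:y+35,x-45:x+45,::-1],(720,560),interpolation=cv2.INTER_CUBIC))
E
python3 meas.py|head -4
```

```text
6.4 [ 0.53922049 -0.09328577  0.20258805] [-0.00168597  0.98601684  0.16660101 -0.0034725 ] [-0.09089013  0.85215075 -0.69514779]
268 187
252 [[-0.0199 -0.017   0.0864]
 [ 0.0167 -0.0141  0.1226]
 [ 0.0236  0.0057  0.1593]]
0.085 32 [-0.0166 -0.0169  0.085 ] [0.0249 0.0064 0.0949]
```

View pics/low.png

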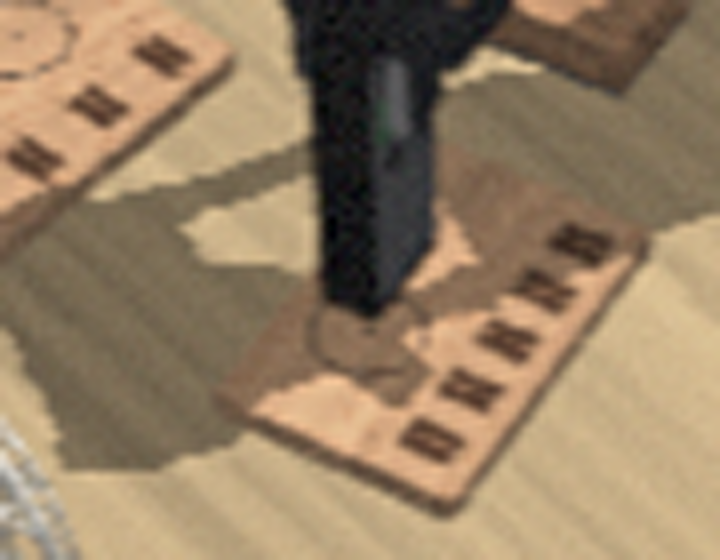

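The crop shows the meter's lower end just above the ring (ring centre at about (367,327)), with its long side along the windows. I make a small correction and lower slowly.

>>> servo_tool --moves '[{"dp":[0.008,0.012,0.02],"delta_rot":[0,0,0],"fingers":0.1},{"dp":[0,0,0.02],"delta_rot":[0,0,0],"fingers":0.1},{"dp":[0,0,0.02],"delta_rot":[0,0,0],"fingers":0.1},{"dp":[0,0,0],"delta_rot":[0,0,0],"fingers":0.1},{"dp":[0,0,0],"delta_rot":[0,0,0],"fingers":0.1}]'

```text
clock: 6.95
position: [0.5437, -0.0958, 0.1941]
ee_rot: [0.0, 0.986, 0.167, 0.0]
contact_force: [-1.4, 0.3, -1.2]
width: 0.0256
gripper_force: 38.9
```

```bash
python3 - <<'E'
from h import *
s=readout.get_state();print(s['clock'],s['position'],s['ee_rot'],s['contact_force'])
E
```

```text
6.95 [ 0.54369651 -0.09584064  0.1940748 ] [9.91610829e-05 9.85944147e-01 1.67075178e-01 1.18575413e-04] [-1.38071622  0.30214318 -1.21462704]
```

>>> servo_tool --moves '[{"dp":[-0.012,-0.01,0],"delta_rot":[0,0,0],"fingers":0.1},{"dp":[0,0,0],"delta_rot":[0,0,0],"fingers":0.1},{"dp":[0,0,0],"delta_rot":[0,0,0],"fingers":0.1},{"dp":[0,0,0],"delta_rot":[0,0,0],"fingers":0.1},{"dp":[0,0,0],"delta_rot":[0,0,0],"fingers":0.1}]'

```text
clock: 7.45
position: [0.5408, -0.0948, 0.194]
ee_rot: [0.0, 0.986, 0.167, 0.0]
contact_force: [0.6, -0.6, -1.2]
width: 0.025
gripper_force: 38.9
```

>>> servo_tool --moves '[{"dp":[0,0,0],"delta_rot":[0,0,0],"fingers":0.1},{"dp":[0,0,0],"delta_rot":[0,0,0],"fingers":0.1}]'

```text
clock: 7.65
position: [0.5408, -0.0948, 0.1939]
ee_rot: [0.0, 0.986, 0.167, -0.0]
contact_force: [-0.1, -0.4, -1.9]
width: 0.0256
gripper_force: 38.9
```

```bash
python3 - <<'E'
from h import *
s=readout.get_state();print(s['clock'],s['position'],s['ee_rot'],s['contact_force'])
grab('scene')
E
python3 meas.py
```

```text
7.65 [ 0.54077022 -0.09475578  0.19387585] [ 3.65442457e-05  9.85940283e-01  1.67098042e-01 -2.58080732e-05] [-0.14789075 -0.42465733 -1.93212006]
237 [[-0.0189 -0.0167  0.0877]
 [ 0.0176 -0.0131  0.1239]
 [ 0.0248  0.0057  0.1588]]
0.085 25 [-0.0174 -0.0165  0.0852] [0.0248 0.0035 0.0948]
0.095 28 [-0.0183 -0.0154  0.0953] [0.0259 0.0053 0.1046]
0.105 38 [-0.0167 -0.0166  0.1056] [0.0242 0.0058 0.1147]
0.115 32 [-0.0207 -0.0172  0.1153] [0.0243 0.0055 0.125 ]
0.125 34 [-0.017  -0.017   0.1251] [0.0239 0.0051 0.1347]
0.135 34 [-0.0177 -0.0164  0.1352] [0.025  0.0075 0.145 ]
0.145 33 [-0.0192 -0.016   0.1455] [0.0248 0.0053 0.1547]
0.155 11 [-0.0111 -0.0148  0.1555] [0.022  0.0067 0.1591]
```

>>> servo_tool --moves '[{"dp":[0,0,0.01],"delta_rot":[0,0,0],"fingers":0.1},{"dp":[0,0,0.01],"delta_rot":[0,0,0],"fingers":0.1},{"dp":[0,0,0],"delta_rot":[0,0,0],"fingers":0.1},{"dp":[0,0,0],"delta_rot":[0,0,0],"fingers":0.1}]'

```text
clock: 8.1
position: [0.5407, -0.0947, 0.1897]
ee_rot: [-0.0, 0.986, 0.167, -0.0]
contact_force: [-0.2, 0.1, -0.2]
width: 0.0257
gripper_force: 38.9
```

>>> servo_tool --moves '[{"dp":[0,0,0.005],"delta_rot":[0,0,0],"fingers":0.1},{"dp":[0,0,0],"delta_rot":[0,0,0],"fingers":0.1},{"dp":[0,0,0],"delta_rot":[0,0,0],"fingers":0.1}]'

```text
clock: 8.4
position: [0.5408, -0.0947, 0.1889]
ee_rot: [0.0, 0.986, 0.167, 0.0]
contact_force: [-0.6, -0.1, -1.3]
width: 0.0255
gripper_force: 38.9
```

>>> servo_tool --moves '[{"dp":[0,0,0.005],"delta_rot":[0,0,0],"fingers":0.1},{"dp":[0,0,0],"delta_rot":[0,0,0],"fingers":0.1},{"dp":[0,0,0],"delta_rot":[0,0,0],"fingers":0.1}]'

```text
clock: 8.7
position: [0.5409, -0.0948, 0.1881]
ee_rot: [0.0, 0.986, 0.167, 0.0]
contact_force: [0.8, 0.4, 0.2]
width: 0.0255
gripper_force: 39.1
```

>>> servo_tool --moves '[{"dp":[0,0,0.005],"delta_rot":[0,0,0],"fingers":0.1},{"dp":[0,0,0],"delta_rot":[0,0,0],"fingers":0.1},{"dp":[0,0,0],"delta_rot":[0,0,0],"fingers":0.1}]'

```text
clock: 9.0
position: [0.5409, -0.0948, 0.187]
ee_rot: [0.0, 0.986, 0.167, 0.0]
contact_force: [-0.2, 0.4, 1.2]
width: 0.0252
gripper_force: 39.2
```

>>> servo_tool --moves '[{"dp":[0,0,0.005],"delta_rot":[0,0,0],"fingers":0.1},{"dp":[0,0,0],"delta_rot":[0,0,0],"fingers":0.1},{"dp":[0,0,0],"delta_rot":[0,0,0],"fingers":0.1}]'

```text
clock: 9.3
position: [0.5409, -0.0948, 0.186]
ee_rot: [0.0, 0.986, 0.167, 0.0]
contact_force: [0.4, -0.6, 1.6]
width: 0.0258
gripper_force: 39.3
```

>>> servo_tool --moves '[{"dp":[0,0,0],"delta_rot":[0,0,0],"fingers":0.1}]'

```text
clock: 9.4
position: [0.5408, -0.0947, 0.186]
ee_rot: [0.0, 0.986, 0.167, 0.0]
contact_force: [-0.2, -0.1, 1.5]
width: 0.0257
gripper_force: 39.3
```

>>> servo_tool --moves '[{"dp":[0,0,0],"delta_rot":[0,0,0],"fingers":0.1}]'

```text
clock: 9.5
position: [0.5408, -0.0948, 0.186]
ee_rot: [0.0, 0.986, 0.167, 0.0]
contact_force: [0.2, 0.8, 2.0]
width: 0.0253
gripper_force: 39.3
```

>>> servo_tool --moves '[{"dp":[0,0,0],"delta_rot":[0,0,0],"fingers":0.1}]'

```text
clock: 9.6
position: [0.5409, -0.0948, 0.186]
ee_rot: [0.0, 0.986, 0.167, 0.0]
contact_force: [0.5, -0.2, 2.2]
width: 0.0261
gripper_force: 39.3
```

>>> servo_tool --moves '[{"dp":[0,0,0],"delta_rot":[0,0,0],"fingers":0.1}]'

```text
clock: 9.7
position: [0.5408, -0.0948, 0.1859]
ee_rot: [0.0, 0.986, 0.167, 0.0]
contact_force: [0.4, -0.1, 1.7]
width: 0.0255
gripper_force: 39.3
```

>>> servo_tool --moves '[{"dp":[0,0,0.005],"delta_rot":[0,0,0],"fingers":0.1},{"dp":[0,0,0],"delta_rot":[0,0,0],"fingers":0.1},{"dp":[0,0,0],"delta_rot":[0,0,0],"fingers":0.1}]'

```text
clock: 10.0
position: [0.5409, -0.0948, 0.185]
ee_rot: [0.0, 0.986, 0.167, 0.0]
contact_force: [0.9, 0.2, 2.1]
width: 0.0258
gripper_force: 39.4
```

>>> servo_tool --moves '[{"dp":[0,0,0],"delta_rot":[0,0,0],"fingers":0.1}]'

```text
clock: 10.1
position: [0.5408, -0.0948, 0.185]
ee_rot: [0.0, 0.986, 0.167, 0.0]
contact_force: [0.9, 0.1, 2.4]
width: 0.0254
gripper_force: 39.4
```

>>> servo_tool --moves '[{"dp":[0,0,0],"delta_rot":[0,0,0],"fingers":0.1}]'

```text
clock: 10.2
position: [0.5408, -0.0948, 0.1849]
ee_rot: [0.0, 0.986, 0.167, 0.0]
contact_force: [1.0, -0.2, 2.1]
width: 0.0255
gripper_force: 39.4
```

```bash
cp scene.npz before.npz; python3 - <<'E'
from h import *
F=[]
for i in range(6):
    im,d=grab('scene'); F.append(readout.get_state()['contact_force'])
s=readout.get_state();print(s['clock'],s['position'],s['ee_rot'],np.mean(F,0))
x,y=proj('scene',[s['position']-[0,0,.17]])[0].astype(int)
b=np.load('before.npz')['im']
f=lambda im:cv2.resize(im[y-35:y+35,x-35:x+35,::-1],(390,390),interpolation=cv2.INTER_CUBIC)
cv2.imwrite('pics/final.png',np.hstack([f(b),f(im)]))
E
python3 meas.py | tail -2;python3 - <<'E'
from panel import *
for n in ('scene',):
    for x in panels(n)[0]: print(x[1],x[3])
E
```

```text
10.5 [ 0.54081229 -0.09475852  0.18492275] [7.50413617e-05 9.85937759e-01 1.67112908e-01 7.16645170e-05] [0.51633218 0.46537085 2.44815095]
0.145 30 [-0.0174 -0.0164  0.1452] [0.0244 0.0076 0.1548]
0.155 18 [-0.0155 -0.0154  0.1552] [0.0227 0.008  0.1629]
((564.5162963867188, -237.79080200195312), (155.2728271484375, 50.093624114990234), 3.125502824783325) [229.00638298 170.69148936]
((517.0006713867188, -82.61479187011719), (152.9186553955078, 101.86368560791016), 18.91930389404297) [278.25281955 193.17105263]
((593.08984375, 132.63955688476562), (153.10325622558594, 102.54713439941406), 13.828641891479492) [307.43510577 251.85077187]
```

View pics/final.png

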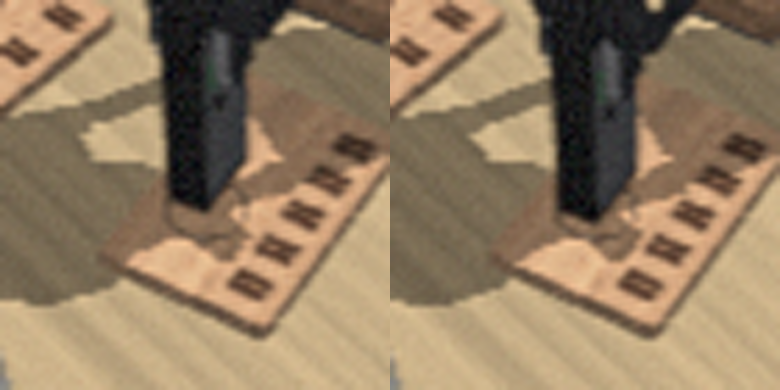

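Left is before contact and right is pressed: the meter is upright inside the ring, with the front arc visible just past its lower end at about (595,235). The panels have not moved. Pin force is about 3.8 N (2.45 N measured plus the 1.4 N weight), roughly half-way in. Handing in.

```bash
python3 -c "
from rig import manip
print(manip.sign_off())"
```

```text
the job is handed in; nothing more can be done
None
```

I handed in the job at about 10.5 s with the meter still gripped and held upright in panel_a's ring; its pins lie along the grain and are pressed about half-way in (about 3.8 N), and the panels had not measurably moved.

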